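# Put the round cutter set away, nested in its covered tin

## Robot

A 6-joint arm with a two-finger parallel gripper is mounted at the origin on a cart in front of the work surface, level with it; the furniture and walls round the work are solid. World frame = base frame: x ahead of the robot, y to its left, z up, the work surface at z = 0. Lengths are in m, angles in degrees, forces in N, time in s.
With the tool pointing down it reaches from about 0.4 to 0.825 m from the base axis. Payload 7 kg.
Tool frame: the origin (TCP) lies midway between the tips of the shut fingers; the grasp point (between the pads) lies 19 mm behind it (grip_depth is the distance from the TCP to the grasp point, in m); z points along the fingers, y is the direction in which the jaws open and shut (so a half turn about z gives the same grasp; the last joint's range is limited). The gripper opens to 88 mm and grips with 3 to 60 N. Pads are 19 mm wide; open, the fingers measure 130 mm over their backs; the gripper's body (78 mm by 193 mm) begins 47 mm behind the grasp point.
Start: joints at [16.507, 20.546, 0.682, 0, -70.136, -16.507], TCP at [0.675, -0, 0.227] pointing down, gripper open.
Joint ranges: [-176.03, 176.03], [-82.01, 121.73], [-58.28, 71.71], [-173.87, 95.51], [-174.79, -0.11], [-173.66, 173.66]. Speed limits (degrees/s): [136.94, 136.94, 172.46, 180, 180, 180].

## Interface

Orientations are given as [roll, pitch, yaw] about the fixed x, y, z axes, in that order (R = Rz(yaw) Ry(pitch) Rx(roll)).
In Python, from plant import * gives the robot as it stands.
- The arm moves only by the shell command python3 -m inch 'ROWS'. ROWS is JSON, a list of rows, each an object of numbers: "ax", "ay", "az": the turn, a rotation vector about the tool's x, y, z in degrees; "dx", "dy", "dz": the shift along the tool's x, y, z in mm; "fingers": the finger opening in mm, from 0 to 87.6. In form: [{"ax": .., "ay": .., "az": .., "dx": .., "dy": .., "dz": .., "fingers": ..}, ...]. A call has 1 to 8 rows; each row is the pose to reach, as a shift and turn from the pose commanded when the call began, along the tool's axes at that moment; what a row does not reach only later rows make up. A row lasts 1/8 s, in which the tool goes at most 62.5 mm and 10.7 degrees, less where a joint would pass 70% of its speed; a pose out of reach is approached as far as the arm can. A call with a gripper value outside its range is refused whole. The fingers move at their own pace and stop on an object; the grip force is fixed at half the most. Time passes only in rows, so rows that repeat a pose let the fingers close. It gives the time, the measured TCP pose, the force and the opening at its end, in the units of the state.
- get_obs(): the state, without advancing time (a new reading comes with each control period).
- snapshot(name): name is "scene" or "side" or "wrist"; returns a dict with "image" (480x640x3 uint8, red, green, blue), "fx", "fy", "cx", "cy" (pixels), "rvec" (rotation vector, rad) and "tvec" (3), from world to camera coordinates, as OpenCV has them. Camera axes: x right, y down, z forward; pixel columns grow to the right and rows downward; lengths in m; the calibration is good to about 2 mm. A picture is of the moment at which its call begins. There is no depth.
- close_job(): hands the job in, once; it reports no verdict.
Trained networks look in the newest picture that a camera, given by its name, has taken for a name from the list of things; names that differ only in an ending like _2 or _b are one class to them, and where a whole thing is asked for, a point or a joint stands for the part that bears it (a point fixed in the world has none). Each returns a list of dicts, best first, with "score" (0 to 1); they miss things now and then, are a little off and sometimes report something else, mostly with a low value. They report only what shows in the picture. A call takes as long as a camera call. They do not tell look-alikes from the thing itself.
- search_frame(target, camera): "bbox" ([centre column, centre row, width, height] in pixels, round what is visible of it).
- trace(target, camera): "mask" (480x640 bool, what is visible of it) and "bbox" ([centre column, centre row, width, height] in pixels, round what is visible of it).
- landmark_of(target, camera): "position" ([column, row] in pixels: a listed point, or the origin of a listed thing).
The state is a dict: "clock": time; "joint_pos": joint angles; "qvel": joint speeds; "tau": joint torques, N m; "tool_pos": TCP position; "orientation": TCP orientation; "force": force on the tool from outside, world axes, zero at the start; "moment": the same for the moment, N m; "opening": finger opening in m.
Only numpy, scipy, OpenCV 4.12 (cv2) and the standard library are available. Lean on these libraries where they do the work, as an engineer would, in place of code of your own. Each camera call takes 0.05 s, during which the arm holds its last target.

## Task

Put the set of three plain round cutters away in its tin: stand them upright, cutting edge down, one inside the other in the middle of the round steel tray (smallest innermost), then set the steel cover with the wooden knob over them so that it sits fully down inside the tray's rim. Leave the star cutter, the bell cutter and the grey-blue ring where they lie.

Things in the scene. Friction and masses are not known exactly. Their poses are not given: they have to be found in the camera images.
- cutter_s_center (a point): Smallest plain round cutter, an open ring of thin bright steel, 36 mm across at the rolled top rim (33 mm below it), 24 mm high, about 20 g. Stands on the table, rim up. Point: on its axis, half-way up (12 mm above its lower edge); z up along its axis.
- cutter_m_center (a point): Middle plain round cutter, the same shape, 52 mm across at the rolled top rim, 26 mm high, free bore about 44 mm, about 20 g. Stands rim up. Point: on its axis, half-way up (13 mm above its lower edge); z up.
- cutter_l_center (a point): Largest plain round cutter, the same shape, straight wall 68 mm across (70 mm over the rolled rim), 28 mm high, free bore about 63 mm, about 30 g. Stands rim up. Point: on its axis, half-way up (14 mm above its lower edge); z up. Grasp each cutter from above across its whole outside, in its upper half; do not pinch one wall (the smallest is too narrow for a finger inside).
- tray_floor (a point): Round shallow steel tray, the base of the tin, loose on the table, about 0.3 kg: flat floor of 100 mm diameter, 2.5 mm thick, with a flared rim 120 mm across whose top is 10 mm above the table (7 mm above the floor). Point: centre of the upper face of the floor; z up. Fingers that stay 11 mm above the table pass over the rim.
- cover_knob (a point): Cover of the tin: an upside-down steel cup 92 mm across (94 mm at the bead round its lower edge), 36 mm high, with a hollow 86 mm wide and 33 mm high, and on top in the middle a round wooden knob 22 mm across; about 0.1 kg. It stands on the table, open side down; the knob's top is 59 mm above its lower edge. Point: centre of the knob, 51 mm above the lower edge; z up. Seated, its lower edge rests on the tray's floor with about 4 mm play inside the rim.
- star_cutter: Bystander: five-pointed star cutter of steel, 57 x 55 mm, 22 mm high. Origin: centre of its underside; z up.
- bell_cutter: Bystander: bell-shaped steel cutter, 84 mm (x) x 70 mm (y), 25 mm high. Origin: centre of its underside; z up.
- thickness_ring: Bystander: grey-blue thick-walled plastic ring for a rolling pin, 59 mm across, 12 mm high. Origin: centre of its underside; z up.
Not all that is in view belongs to the job. Leave any pink look-alike of the part that bears cutter_s_center alone.

How it is judged (in metres and radians):
At the end, for the whole second after the job is handed in: Each cutter stands upright on the tray's floor, the smaller within the larger (axes within 10 mm, the largest within 15 mm of the tray's centre); the cover sits on the floor inside the rim (heights within 4 mm, cover within 10 mm of centre). All lies still on the table, untouched (horizontal distance between cutter_s_center and cutter_m_center below 0.01 m and horizontal distance between cutter_m_center and cutter_l_center below 0.01 m and horizontal distance between cutter_l_center and tray_floor below 0.015 m and horizontal distance between cover_knob and tray_floor below 0.01 m and z of cutter_s_center in the frame of tray_floor between 0.008 and 0.016 m and angle between each of cutter_s_center, cutter_m_center, cutter_l_center, cover_knob's own z axis and vertical below 0.12 rad and z of cutter_m_center in the frame of tray_floor between 0.009 and 0.017 m and z of cutter_l_center in the frame of tray_floor between 0.01 and 0.018 m and z of cover_knob in the frame of tray_floor between 0.047 and 0.055 m and angle between tray_floor's own z axis and vertical below 0.1 rad and height (world z) of tray_floor below 0.006 m and linear speed of each of cutter_s, cutter_m, cutter_l, cover, tray below 0.02 m/s).
It fails at once if the star cutter is pushed or carried more than 15 mm from where it lay (distance of star_cutter from where it was at the start of the episode above 0.015 m).
It fails at once if the bell cutter is pushed or carried more than 15 mm from where it lay (distance of bell_cutter from where it was at the start of the episode above 0.015 m).
It fails at once if the grey-blue ring is pushed or carried more than 15 mm from where it lay (distance of thickness_ring from where it was at the start of the episode above 0.015 m).
It also fails if it takes over 96 s, if anything falls off the work surface, if the arm or the gripper's body presses on something with over 40 N, if the wrist force passes 120 N, or if a joint passes its speed limit or range.

## Working session

There is one attempt and no reset: what is moved stays moved. The work goes in short steps, Python scripts to look and compute and a shell command to move; the robot and the scene stay as the last step left them, time stands still between calls to the robot, and variables do not carry over. Pictures are saved under pics/ and viewed, and the job is handed in when it is done.

```bash
ls; mkdir -p pics; python3 - <<'E'
from plant import *
import cv2
o=get_obs(); print(o['clock'],o['tool_pos'],o['orientation'],o['opening'])
for n in ["scene","side","wrist"]:
    s=snapshot(n); cv2.imwrite(f"pics/{n}0.png",s["image"][:,:,::-1]); print(n,s['fx'],s['cx'],s['cy'],s['rvec'],s['tvec'])
    for t in ["cutter_s_center","cutter_m_center","cutter_l_center","tray_floor","cover_knob","star_cutter","bell_cutter","thickness_ring"]:
        print(n,t,[(round(d['score'],2),[round(float(x)) for x in d['position']]) for d in landmark_of(t,n)][:4])
E
```

```text
pics
0.0 [ 6.74493261e-01 -4.53898810e-05  2.25605407e-01] [ 1.79902414e+02 -9.75855849e-03 -9.00074896e+01] 0.08752289898361737
scene 523.6326225746463 321.8533539958447 248.29919840455122 [ 2.21264767 -0.82780268  0.33410037] [-0.35983566  0.28343773  0.76516207]
scene cutter_s_center [(0.88, [365, 338]), (0.74, [329, 380])]
scene cutter_m_center [(0.95, [465, 368])]
scene cutter_l_center [(0.56, [256, 246])]
scene tray_floor [(0.21, [388, 427])]
scene cover_knob [(0.94, [314, 262])]
scene star_cutter [(0.87, [342, 214])]
scene bell_cutter [(0.74, [386, 425])]
scene thickness_ring [(0.49, [264, 190]), (0.28, [254, 246])]
side 520.7890308925521 320.4174875545448 239.2439048330969 [ 0.36588056 -2.56358494  1.53338554] [0.48057031 0.13287793 1.14699568]
side cutter_s_center [(0.61, [356, 234]), (0.47, [396, 234])]
side cutter_m_center [(0.73, [338, 208])]
side cutter_l_center [(0.71, [332, 303])]
side tray_floor [(0.65, [291, 239])]
side cover_knob [(0.74, [332, 253])]
side star_cutter [(0.92, [250, 280]), (0.25, [356, 233])]
side bell_cutter [(0.91, [393, 223])]
side thickness_ring [(0.76, [246, 340])]
wrist 395.8665637194783 320.8445333002297 232.3894138669944 [4.84296250e-04 3.10907705e+00 4.48299900e-01] [ 0.67485685 -0.03587802  0.3904497 ]
wrist cutter_s_center [(0.71, [594, 19]), (0.31, [549, 223])]
wrist cutter_m_center []
wrist cutter_l_center [(0.38, [547, 224])]
wrist tray_floor [(0.84, [396, 97])]
wrist cover_knob [(0.68, [547, 224]), (0.47, [396, 98])]
wrist star_cutter [(0.73, [356, 302])]
wrist bell_cutter []
wrist thickness_ring []
```

View pics/scene0.png

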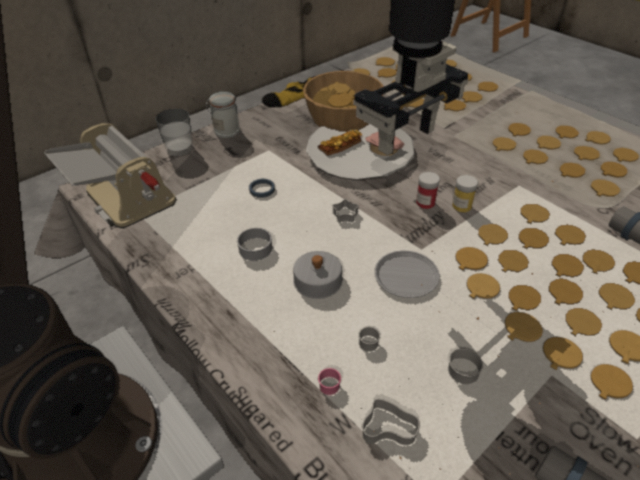

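View pics/side0.png

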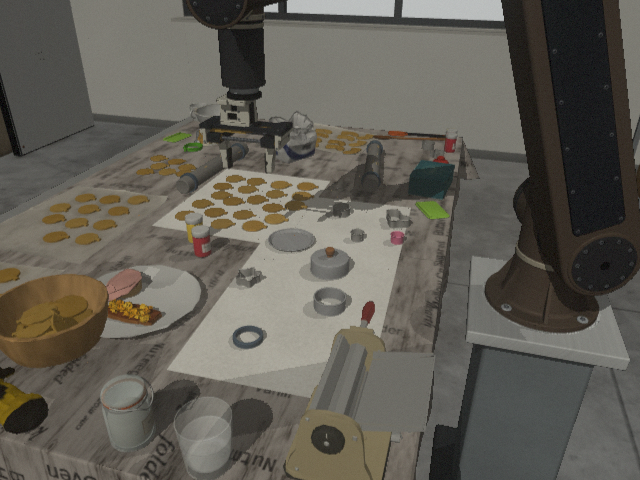

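View pics/wrist0.png

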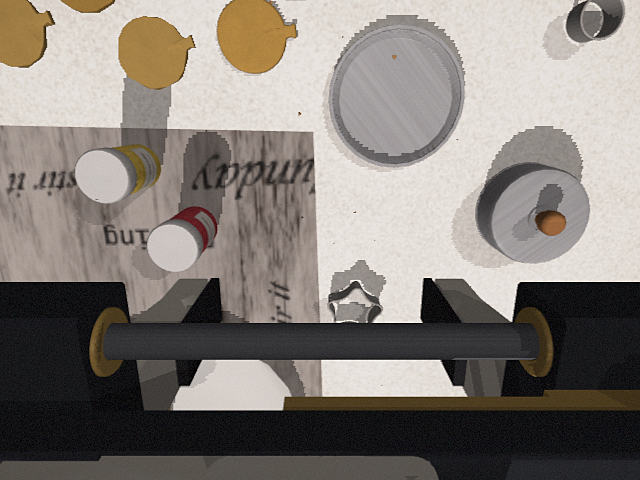

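Scene view: candidates for cutter_s are the steel ring at (369,339) and the pink ring at (329,380), which I exclude. The other parts are cutter_m (465,365), cutter_l (255,243), tray (408,274), cover (318,273), star (345,210), bell (390,423) and grey-blue ring (262,188). Next I'll fit cylinder silhouettes to the masks in each camera.

```bash
cat > h.py <<'E'
from plant import *
import numpy as np, cv2
from scipy.optimize import least_squares
# stacks of (radius,z)
M={"cutter_s_center":[(.0165,0),(.0165,.022),(.018,.023)],"cutter_m_center":[(.0245,0),(.0245,.024),(.026,.025)],
"cutter_l_center":[(.034,0),(.034,.026),(.035,.027)],"tray_floor":[(.05,0),(.06,.010)],
"cover_knob":[(.047,0),(.046,.036),(.011,.045),(.011,.059)],"thickness_ring":[(.0295,0),(.0295,.012)],"pink":[(.0165,0),(.018,.023)]}
a=np.linspace(0,2*np.pi,60)
def proj(s,P):
    K=np.array([[s['fx'],0,s['cx']],[0,s['fy'],s['cy']],[0,0,1]])
    return cv2.projectPoints(np.asarray(P,float),np.array(s['rvec']),np.array(s['tvec']),K,None)[0][:,0]
def model(s,t,x,y,z0=0):
    P=np.concatenate([np.c_[x+r*np.cos(a),y+r*np.sin(a),np.full(60,z+z0)] for r,z in M[t]])
    return proj(s,P)
def bb(p): return np.r_[p.min(0),p.max(0)]
def fit(views,t,z0=0,g=(.6,0)):
    # views: list of (s,bbox[c,r,w,h])
    def f(v):
        return np.concatenate([bb(model(s,t,v[0],v[1],z0))-np.array([b[0]-b[2]/2,b[1]-b[3]/2,b[0]+b[2]/2,b[1]+b[3]/2]) for s,b in views])
    r=least_squares(f,g,loss='soft_l1'); return r.x,f(r.x)
def ray(s,u,z):
    R=cv2.Rodrigues(np.array(s['rvec']))[0];t=np.array(s['tvec']);c=-R.T@t
    d=R.T@np.array([(u[0]-s['cx'])/s['fx'],(u[1]-s['cy'])/s['fy'],1]);return c+d*(z-c[2])/d[2]
E
python3 - <<'E'
from h import *
S={}
for n in ["scene","side","wrist"]: S[n]=snapshot(n)
for t in ["cutter_s_center","cutter_m_center","cutter_l_center","tray_floor","cover_knob","thickness_ring","star_cutter","bell_cutter"]:
    V=[]
    for n in S:
        for d in trace(t,n)[:3]:
            b=[float(q) for q in d['bbox']]
            if t in M:
                x,r=fit([(S[n],b)],t); print(t,n,round(d['score'],2),np.round(b),x.round(4),'res',r.round(1))
            else: print(t,n,round(d['score'],2),np.round(b),ray(S[n],b[:2],.012).round(3))
im=S['scene']['image'][:,:,::-1]
cv2.imwrite('pics/crop1.png',cv2.resize(im[310:460,290:500],None,fx=3,fy=3,interpolation=cv2.INTER_CUBIC))
E
```

```text
cutter_s_center scene 0.94 [366. 340.  21.  26.] [ 0.4386 -0.1547] res [-0.3  0.2  0.3 -0.2]
cutter_s_center scene 0.91 [330. 380.  20.  29.] [ 0.3432 -0.1729] res [-1.8  0.9  1.8 -0.9]
cutter_s_center side 0.63 [395. 236.  15.  15.] [ 0.3462 -0.1821] res [ 0.4  0.5 -0.4 -0.5]
cutter_s_center side 0.59 [358. 236.  16.  19.] [ 0.4389 -0.1512] res [ 1.   3.4 -1.  -1.7]
cutter_s_center wrist 0.69 [596.  21.  60.  42.] [ 0.4424 -0.1496] res [ 0.5 -1.9 -0.5  7.2]
cutter_m_center scene 0.55 [464. 368.  34.  34.] [ 0.5171 -0.2948] res [-0.6 -1.2  0.6  0.9]
cutter_m_center side 0.6 [341. 210.  16.  13.] [ 0.5205 -0.2948] res [-0.7 -1.3  0.7  1. ]
cutter_l_center scene 0.55 [254. 246.  32.  34.] [0.4306 0.1544] res [-1.9 -0.2  2.1  0.1]
cutter_l_center side 0.63 [332. 301.  31.  26.] [0.4317 0.154 ] res [-1.1 -1.8  1.1  1. ]
tray_floor scene 0.88 [405. 277.  64.  48.] [ 0.5976 -0.0966] res [-0.2  0.7  0.2 -0.6]
tray_floor scene 0.4 [344. 209.  26.  22.] [0.6489 0.1465] res [-19.9 -12.    8.8   1.1]
tray_floor side 0.9 [289. 241.  43.  26.] [ 0.608  -0.0856] res [-1.6  1.1  1.6 -1.2]
tray_floo
[... 209 characters left out ...]
0.473  0.0179] res [-1.5 -1.4  1.4  0.8]
cover_knob wrist 0.58 [531. 214. 117. 100.] [0.4767 0.0146] res [-0.7 -1.5  0.6  2.6]
thickness_ring scene 0.82 [263. 190.  27.  19.] [0.5566 0.2997] res [ 0.  -0.7 -0.   0.6]
thickness_ring side 0.68 [248. 339.  33.  18.] [0.5563 0.3112] res [ 0.9 -3.7 -0.9  2.3]
star_cutter scene 0.9 [345. 210.  25.  26.] [0.642 0.119 0.012]
star_cutter side 0.6 [248. 278.  22.  17.] [0.636 0.121 0.012]
star_cutter wrist 0.73 [355. 301.  54.  45.] [0.64  0.108 0.012]
bell_cutter scene 0.76 [392. 423.  58.  45.] [ 0.365 -0.287  0.012]
bell_cutter scene 0.42 [367. 341.  22.  27.] [ 0.439 -0.157  0.012]
bell_cutter side 0.77 [398. 217.  27.  17.] [ 0.355 -0.297  0.012]
```

View pics/crop1.png

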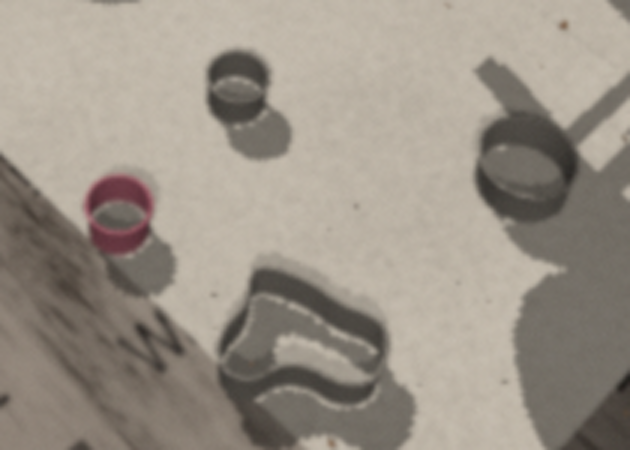

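```bash
python3 - <<'E'
from h import *
s=snapshot("wrist"); R=cv2.Rodrigues(np.array(s['rvec']))[0]; print('cam',-R.T@np.array(s['tvec']),'axes',R.round(2).tolist())
for u in [(320,232),(320,100),(320,280),(640,100),(0,100)]: print(u,ray(s,u,0).round(3))
sc=snapshot("scene")
for u in [(427,207),(464,210)]: print('jar',ray(sc,u,0).round(3))
for u in [(430,176),(466,180)]: print('jartop z60',ray(sc,u,0.06).round(3))
im=s['image'][:,:,::-1].copy()
for t,x,y in [("cutter_s_center",.440,-.153),("tray_floor",.605,-.091),("cover_knob",.475,.0146)]:
    cv2.polylines(im,[np.int32(model(s,t,x,y)).reshape(-1,60,2)[k] for k in range(len(M[t]))],True,(0,255,0),1)
cv2.imwrite('pics/ov1.png',im)
E
```

```text
cam [ 0.67499748 -0.07605907  0.38439283] axes [[-1.0, 0.0, 0.0], [0.0, 0.96, 0.28], [-0.0, 0.28, -0.96]]
(320, 232) [0.676 0.037 0.   ]
(320, 100) [ 0.676 -0.09   0.   ]
(320, 280) [0.676 0.089 0.   ]
(640, 100) [ 0.381 -0.09   0.   ]
(0, 100) [ 0.97 -0.09  0.  ]
jar [0.792 0.018 0.   ]
jar [ 0.844 -0.042  0.   ]
jartop z60 [0.815 0.039 0.06 ]
jartop z60 [ 0.861 -0.021  0.06 ]
```

View pics/ov1.png

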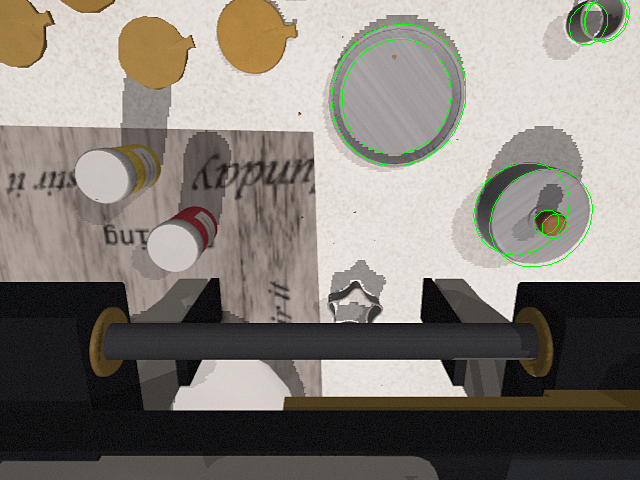

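The overlay agrees with the tray, cover and S to within about 2 mm. Plan: place S, then M over it, then L over both, then the cover. The first move is to hover over S.

```bash
python3 -m inch '[{"dx":153,"dy":235,"dz":0,"fingers":70},{"dx":153,"dy":235,"dz":0,"fingers":70},{"dx":153,"dy":235,"dz":0,"fingers":70},{"dx":153,"dy":235,"dz":0,"fingers":70},{"dx":153,"dy":235,"dz":0,"fingers":70},{"dx":153,"dy":235,"dz":0,"fingers":70},{"dx":153,"dy":235,"dz":0,"fingers":70}]'
python3 - <<'E'
from h import *
o=get_obs(); print(o['tool_pos'],o['orientation'],o['joint_pos'],o['force'])
s=snapshot("wrist");im=s['image'][:,:,::-1].copy()
for t in ["cutter_s_center","cutter_m_center"]:
  for d in trace(t,"wrist"):
    b=[float(q) for q in d['bbox']]; x,r=fit([(s,b)],t); print(t,round(d['score'],2),np.round(b),x.round(4),r.round(1))
    cv2.polylines(im,[np.int32(model(s,t,*x)).reshape(-1,60,2)[k] for k in range(len(M[t]))],True,(0,255,0),1)
cv2.imwrite('pics/w1.png',im)
E
```

```text
[ 6.74973310e-01 -1.17081281e-05  2.26558039e-01] [ 1.79999711e+02 -1.41560247e-03 -9.00001525e+01] [ 1.65083586e+01  2.05459921e+01  6.80430324e-01  1.35591272e-03
 -7.01351172e+01 -1.65089718e+01] [ 0.00903649  0.23829938 -0.12609198]
cutter_s_center 0.55 [597.  22.  56.  43.] [ 0.4418 -0.1493] [-1.9 -1.5  1.4  6.2]$[0]: bad value
```

View pics/w1.png

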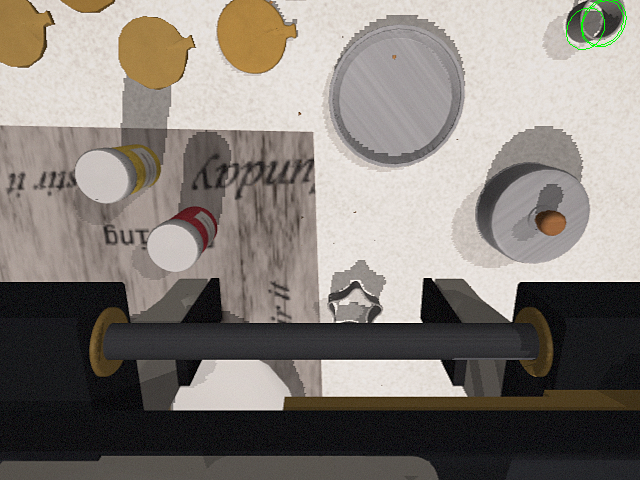

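The arm did not move; the call was refused, probably because every key is required.

```bash
python3 -m inch '[{"ax":0,"ay":0,"az":0,"dx":153,"dy":235,"dz":0,"fingers":70},{"ax":0,"ay":0,"az":0,"dx":153,"dy":235,"dz":0,"fingers":70},{"ax":0,"ay":0,"az":0,"dx":153,"dy":235,"dz":0,"fingers":70},{"ax":0,"ay":0,"az":0,"dx":153,"dy":235,"dz":0,"fingers":70},{"ax":0,"ay":0,"az":0,"dx":153,"dy":235,"dz":0,"fingers":70},{"ax":0,"ay":0,"az":0,"dx":153,"dy":235,"dz":0,"fingers":70},{"ax":0,"ay":0,"az":0,"dx":153,"dy":235,"dz":0,"fingers":70}]'
cat > look.py <<'E'
from h import *
import sys
name=sys.argv[1]; ts=sys.argv[2:]
o=get_obs(); print(round(o['clock'],2),np.round(o['tool_pos'],4),np.round(o['orientation'],2),np.round(o['joint_pos'],0),np.round(o['force'],1),round(o['opening'],4))
s=snapshot("wrist");im=s['image'][:,:,::-1].copy()
for t in ts:
  for d in trace(t,"wrist")[:2]:
    b=[float(q) for q in d['bbox']]; x,r=fit([(s,b)],t,g=o['tool_pos'][:2]); print(t,round(d['score'],2),np.round(b),x.round(4),r.round(1))
    cv2.polylines(im,[np.int32(model(s,t,*x)).reshape(-1,60,2)[k] for k in range(len(M[t]))],True,(0,255,0),1)
cv2.imwrite(f'pics/{name}.png',im)
E
python3 look.py w2 cutter_s_center tray_floor
```

```text
clock: 3.82
tool_pos: [0.4408, -0.1529, 0.2269]
orientation: [-179.9, -0.0, -90.0]
force: [-0.1, 0.8, -0.4]
opening: 0.0702
3.83 [ 0.4408 -0.1529  0.2269] [-179.94   -0.    -90.  ] [  5.   0. -25.   0. -65.  -5.] [-0.1  0.8 -0.4] 0.0702
cutter_s_center 0.7 [318. 196.  37.  41.] [ 0.4435 -0.1563] [-0.9  0.5  0.9 -0.4]
cutter_s_center 0.6 [422.  49.  93.  98.] [ 0.3394 -0.3   ] [ 42.    1.6  -2.6 -45.6]
tray_floor 0.64 [157. 257. 122. 114.] [ 0.6056 -0.0909] [ 1.   0.5 -1.  -0.8]
```

View pics/w2.png

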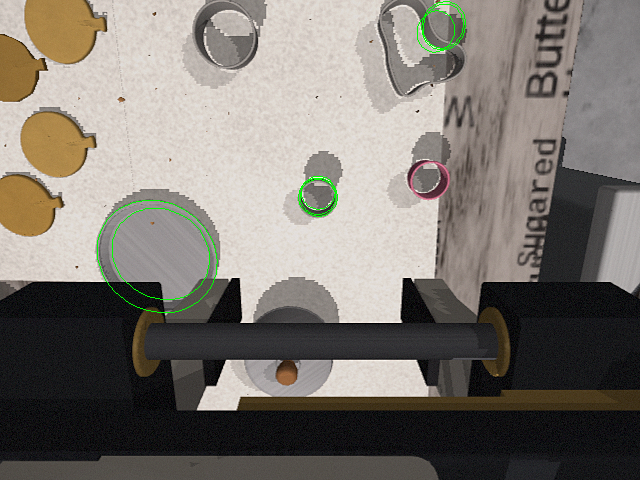

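w2 shows S at (318,196), pink at (428,180) outside the jaw corridor, and the tray at (157,255). Descending onto S.

```bash
python3 -m inch '[{"ax":0,"ay":0,"az":0,"dx":3,"dy":-2,"dz":60,"fingers":60},{"ax":0,"ay":0,"az":0,"dx":3,"dy":-2,"dz":120,"fingers":60},{"ax":0,"ay":0,"az":0,"dx":3,"dy":-2,"dz":170,"fingers":60},{"ax":0,"ay":0,"az":0,"dx":3,"dy":-2,"dz":195,"fingers":60},{"ax":0,"ay":0,"az":0,"dx":3,"dy":-2,"dz":208,"fingers":60},{"ax":0,"ay":0,"az":0,"dx":3,"dy":-2,"dz":214,"fingers":60},{"ax":0,"ay":0,"az":0,"dx":3,"dy":-2,"dz":214,"fingers":60}]'
python3 - <<'E'
from h import *
s=snapshot("scene"); cv2.imwrite('pics/s2.png',cv2.resize(s['image'][250:420,270:500,::-1],None,fx=3,fy=3))
E
```

```text
clock: 4.85
tool_pos: [0.4425, -0.1559, 0.0129]
orientation: [-180.0, -0.0, -90.0]
force: [-0.4, 0.2, -0.7]
opening: 0.0599
```

View pics/s2.png

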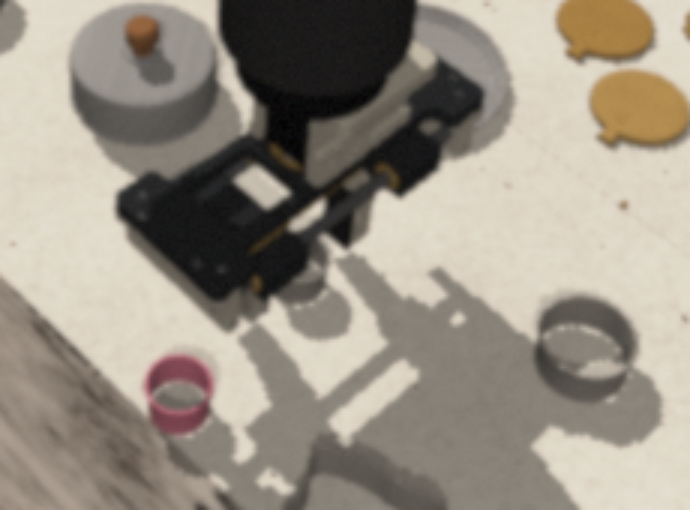

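The fingers straddle S, with the pink ring clear. Closing and lifting.

```bash
python3 -m inch '[{"ax":0,"ay":0,"az":0,"dx":0,"dy":0,"dz":0,"fingers":10},{"ax":0,"ay":0,"az":0,"dx":0,"dy":0,"dz":0,"fingers":10},{"ax":0,"ay":0,"az":0,"dx":0,"dy":0,"dz":0,"fingers":10},{"ax":0,"ay":0,"az":0,"dx":0,"dy":0,"dz":0,"fingers":10},{"ax":0,"ay":0,"az":0,"dx":0,"dy":0,"dz":0,"fingers":10},{"ax":0,"ay":0,"az":0,"dx":0,"dy":0,"dz":-20,"fingers":10},{"ax":0,"ay":0,"az":0,"dx":0,"dy":0,"dz":-50,"fingers":10},{"ax":0,"ay":0,"az":0,"dx":0,"dy":0,"dz":-67,"fingers":10}]'
python3 look.py w3 cutter_s_center
```

```text
clock: 5.9
tool_pos: [0.4423, -0.156, 0.0807]
orientation: [-179.9, 0.0, -90.0]
force: [0.4, -0.8, -0.3]
opening: 0.0322
5.9 [ 0.4423 -0.156   0.0807] [-179.95    0.    -90.  ] [  5.  10. -36.   0. -44.  -5.] [ 0.4 -0.8 -0.3] 0.0322
cutter_s_center 0.9 [495. 223.  74.  67.] [ 0.3411 -0.1722] [-0.6  0.3  0.5 -0.3]
cutter_s_center 0.59 [323. 287.  80.  70.] [ 0.4405 -0.1313] [10.4  1.4 -9.1 -1.8]
```

View pics/w3.png

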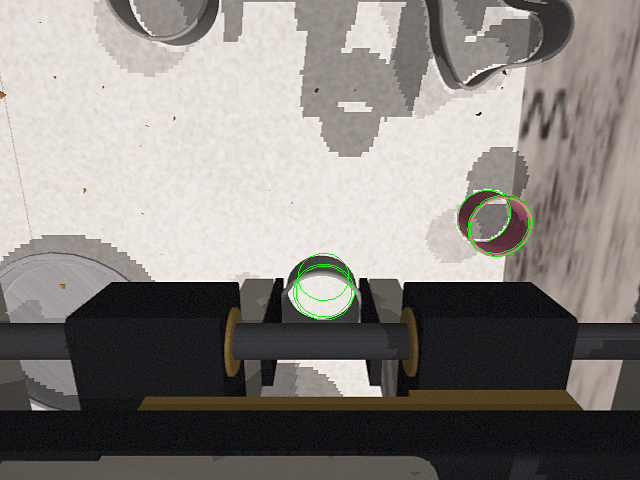

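```bash
python3 - <<'E'
from h import *
s=snapshot("wrist")
for z0 in [.066,.068,.070]:
  print(z0,*fit([(s,[323,287,80,70])],"cutter_s_center",z0,g=(.442,-.156)))
im=s['image'][:,:,::-1].copy()
for t,x,y,z0 in [("cutter_s_center",.4425,-.1560,.068)]:
    cv2.polylines(im,[np.int32(model(s,t,x,y,z0)).reshape(-1,60,2)[k] for k in range(len(M[t]))],True,(0,255,0),1)
im=cv2.resize(im[220:400,220:430],None,fx=3,fy=3);cv2.imwrite('pics/w4.png',im)
E
```

```text
0.066 [ 0.44219989 -0.1563872 ] [-3.20168286 -2.47677372  3.07783935 20.77895053]
0.068 [ 0.44222096 -0.15705477] [-3.79699226 -2.44183999  3.59804292 21.98482978]
0.07 [ 0.44224778 -0.15772529] [-4.42223151 -2.4122759   4.11795585 23.21512417]
```

View pics/w4.png

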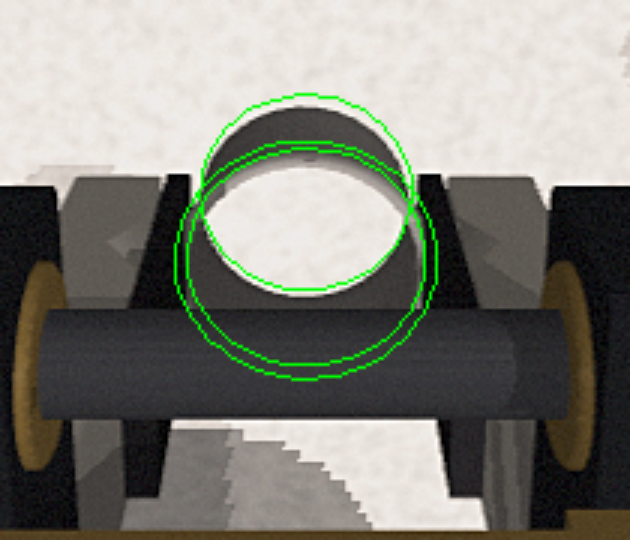

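S is held upright, offset about +2 mm in y from the TCP. Carrying it to the tray.

```bash
python3 -m inch '[{"ax":0,"ay":0,"az":0,"dx":-20,"dy":-50,"dz":0,"fingers":10},{"ax":0,"ay":0,"az":0,"dx":-40,"dy":-105,"dz":0,"fingers":10},{"ax":0,"ay":0,"az":0,"dx":-63,"dy":-162,"dz":0,"fingers":10},{"ax":0,"ay":0,"az":0,"dx":-63,"dy":-162,"dz":0,"fingers":10},{"ax":0,"ay":0,"az":0,"dx":-63,"dy":-162,"dz":30,"fingers":10},{"ax":0,"ay":0,"az":0,"dx":-63,"dy":-162,"dz":50,"fingers":10},{"ax":0,"ay":0,"az":0,"dx":-63,"dy":-162,"dz":60,"fingers":10},{"ax":0,"ay":0,"az":0,"dx":-63,"dy":-162,"dz":62,"fingers":10}]'
python3 look.py w5 
```

```text
clock: 7.05
tool_pos: [0.6031, -0.0932, 0.0166]
orientation: [179.9, -0.0, -90.0]
force: [-0.0, -0.1, -0.7]
opening: 0.0321
7.05 [ 0.6031 -0.0932  0.0166] [ 1.7989e+02 -1.0000e-02 -9.0010e+01] [ 10.  26. -21.  -0. -42. -10.] [-0.  -0.1 -0.7] 0.0321
```

View pics/w5.png

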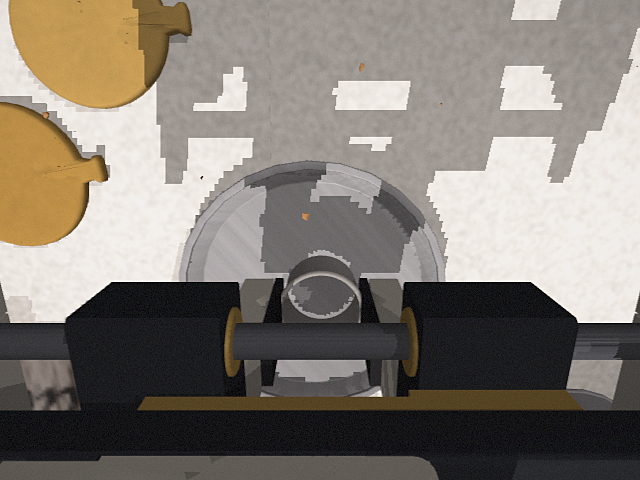

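```bash
python3 -m inch '[{"ax":0,"ay":0,"az":0,"dx":0,"dy":0,"dz":2,"fingers":10},{"ax":0,"ay":0,"az":0,"dx":0,"dy":0,"dz":2.5,"fingers":10},{"ax":0,"ay":0,"az":0,"dx":0,"dy":0,"dz":2.5,"fingers":10}]'
python3 -m inch '[{"ax":0,"ay":0,"az":0,"dx":0,"dy":0,"dz":0,"fingers":45},{"ax":0,"ay":0,"az":0,"dx":0,"dy":0,"dz":0,"fingers":60},{"ax":0,"ay":0,"az":0,"dx":0,"dy":0,"dz":0,"fingers":60},{"ax":0,"ay":0,"az":0,"dx":0,"dy":0,"dz":0,"fingers":60},{"ax":0,"ay":0,"az":0,"dx":0,"dy":0,"dz":-40,"fingers":60},{"ax":0,"ay":0,"az":0,"dx":0,"dy":0,"dz":-100,"fingers":60},{"ax":0,"ay":0,"az":0,"dx":0,"dy":0,"dz":-160,"fingers":60},{"ax":0,"ay":0,"az":0,"dx":0,"dy":0,"dz":-210,"fingers":60}]'
python3 look.py w6 cutter_s_center tray_floor
```

```text
clock: 7.48
tool_pos: [0.6042, -0.093, 0.0155]
orientation: [-180.0, 0.0, -90.0]
force: [-0.0, 0.1, 0.2]
opening: 0.0318
clock: 8.48
tool_pos: [0.6041, -0.0931, 0.2278]
orientation: [-179.9, 0.0, -90.0]
force: [0.8, -0.8, 0.1]
opening: 0.0601
8.47 [ 0.6041 -0.0931  0.2278] [-179.9     0.    -89.99] [ 10.  14.  -8.   0. -68. -10.] [ 0.8 -0.8  0.1] 0.0601
cutter_s_center 0.96 [321. 200.  36.  40.] [ 0.6043 -0.0921] [-1.1 -0.1  1.1  0.1]
cutter_s_center 0.81 [612. 111.  50.  43.] [ 0.3437 -0.1726] [-4.3 -0.1  2.2  0.2]
tray_floor 0.83 [320. 198. 124. 125.] [ 0.605  -0.0903] [-0.4  1.1  0.4 -1.7]
```

View pics/w6.png

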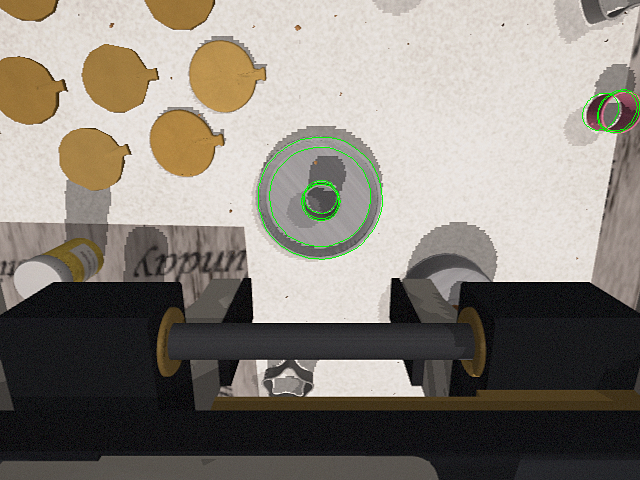

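S stands in the middle of the tray (321,200). Next, hover over M.

```bash
python3 -m inch '[{"ax":0,"ay":0,"az":0,"dx":50,"dy":21,"dz":0,"fingers":80},{"ax":0,"ay":0,"az":0,"dx":101,"dy":42,"dz":0,"fingers":80},{"ax":0,"ay":0,"az":0,"dx":152,"dy":63,"dz":0,"fingers":80},{"ax":0,"ay":0,"az":0,"dx":202,"dy":85,"dz":0,"fingers":80},{"ax":0,"ay":0,"az":0,"dx":202,"dy":85,"dz":0,"fingers":80},{"ax":0,"ay":0,"az":0,"dx":202,"dy":85,"dz":0,"fingers":80}]'
python3 look.py w7 cutter_m_center tray_floor
```

```text
clock: 9.38
tool_pos: [0.5185, -0.295, 0.2241]
orientation: [179.9, 0.0, -90.1]
force: [0.4, 0.1, 0.9]
opening: 0.0802
9.38 [ 0.5185 -0.295   0.2241] [ 1.7992e+02  3.0000e-02 -9.0060e+01] [-11.  13. -10.  -0. -67.  11.] [0.4 0.1 0.9] 0.0802
cutter_m_center 0.7 [320. 202.  55.  61.] [ 0.519  -0.2936] [-0.8  1.7  0.8 -1.6]
```

View pics/w7.png

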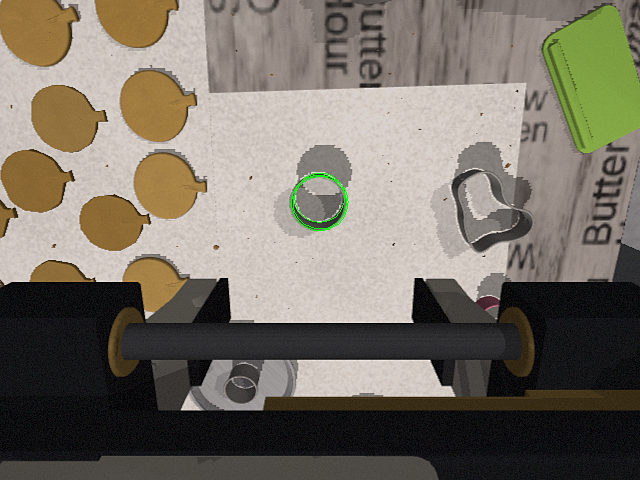

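```bash
python3 -m inch '[{"ax":0,"ay":0,"az":0,"dx":-1,"dy":0,"dz":60,"fingers":80},{"ax":0,"ay":0,"az":0,"dx":-1,"dy":0,"dz":120,"fingers":80},{"ax":0,"ay":0,"az":0,"dx":-1,"dy":0,"dz":170,"fingers":80},{"ax":0,"ay":0,"az":0,"dx":-1,"dy":0,"dz":195,"fingers":80},{"ax":0,"ay":0,"az":0,"dx":-1,"dy":0,"dz":208,"fingers":80},{"ax":0,"ay":0,"az":0,"dx":-1,"dy":0,"dz":211,"fingers":80},{"ax":0,"ay":0,"az":0,"dx":-1,"dy":0,"dz":211,"fingers":80}]'

```

```text
clock: 10.4
tool_pos: [0.5199, -0.294, 0.015]
orientation: [-179.9, -0.0, -90.0]
force: [0.4, 0.2, -0.7]
opening: 0.0796
```

```bash
python3 -m inch '[{"ax":0,"ay":0,"az":0,"dx":0,"dy":0,"dz":0,"fingers":20},{"ax":0,"ay":0,"az":0,"dx":0,"dy":0,"dz":0,"fingers":20},{"ax":0,"ay":0,"az":0,"dx":0,"dy":0,"dz":0,"fingers":20},{"ax":0,"ay":0,"az":0,"dx":0,"dy":0,"dz":0,"fingers":20},{"ax":0,"ay":0,"az":0,"dx":0,"dy":0,"dz":0,"fingers":20},{"ax":0,"ay":0,"az":0,"dx":0,"dy":0,"dz":-20,"fingers":20},{"ax":0,"ay":0,"az":0,"dx":0,"dy":0,"dz":-60,"fingers":20},{"ax":0,"ay":0,"az":0,"dx":0,"dy":0,"dz":-75,"fingers":20}]'
python3 -m inch '[{"ax":0,"ay":0,"az":0,"dx":0,"dy":0,"dz":0,"fingers":20},{"ax":0,"ay":0,"az":0,"dx":0,"dy":0,"dz":0,"fingers":20}]'
cat > held.py <<'E'
from h import *
import sys
t,grip,name=sys.argv[1],float(sys.argv[2]),sys.argv[3]
o=get_obs(); p=o['tool_pos']; print(np.round(p,4)); s=snapshot("wrist"); im=s['image'][:,:,::-1].copy()
for dy,c in [(0,(0,255,0)),(.003,(0,0,255))]:
    cv2.polylines(im,[np.int32(model(s,t,p[0],p[1]+dy,p[2]-grip)).reshape(-1,60,2)[k] for k in (0,-1)],True,c,1)
cv2.imwrite(f'pics/{name}.png',cv2.resize(im[210:400,200:450],None,fx=3,fy=3))
E
python3 held.py cutter_m_center .0145 w8
```

```text
clock: 11.4
tool_pos: [0.52, -0.2944, 0.0912]
orientation: [-179.8, -0.1, -90.0]
force: [0.3, -0.4, -0.5]
opening: 0.0504
clock: 11.65
tool_pos: [0.5181, -0.2937, 0.0878]
orientation: [179.9, 0.0, -90.0]
force: [0.5, 0.3, -0.4]
opening: 0.0504
[ 0.5181 -0.2937  0.0878]
```

View pics/w8.png

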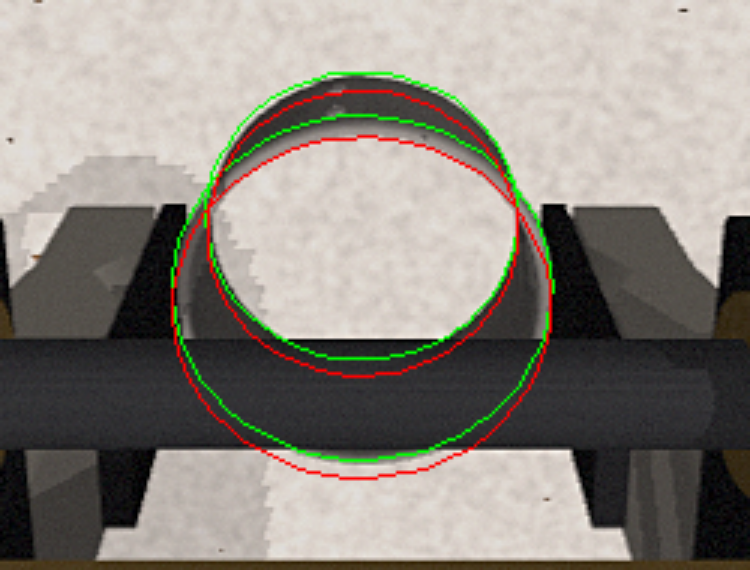

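```bash
python3 -m inch '[{"ax":0,"ay":0,"az":0,"dx":-50,"dy":-21,"dz":0,"fingers":20},{"ax":0,"ay":0,"az":0,"dx":-101,"dy":-42,"dz":0,"fingers":20},{"ax":0,"ay":0,"az":0,"dx":-152,"dy":-63,"dz":0,"fingers":20},{"ax":0,"ay":0,"az":0,"dx":-202,"dy":-85,"dz":0,"fingers":20},{"ax":0,"ay":0,"az":0,"dx":-202,"dy":-85,"dz":20,"fingers":20},{"ax":0,"ay":0,"az":0,"dx":-202,"dy":-85,"dz":30,"fingers":20},{"ax":0,"ay":0,"az":0,"dx":-202,"dy":-85,"dz":30,"fingers":20}]'
python3 look.py w9
```

```text
clock: 12.58
tool_pos: [0.6027, -0.0926, 0.0575]
orientation: [179.8, -0.0, -90.0]
force: [-0.2, 0.1, -1.0]
opening: 0.0505
12.57 [ 0.6027 -0.0926  0.0575] [ 1.7981e+02 -3.0000e-02 -9.0040e+01] [ 10.  24. -19.  -0. -47. -10.] [-0.2  0.1 -1. ] 0.0505
```

View pics/w9.png

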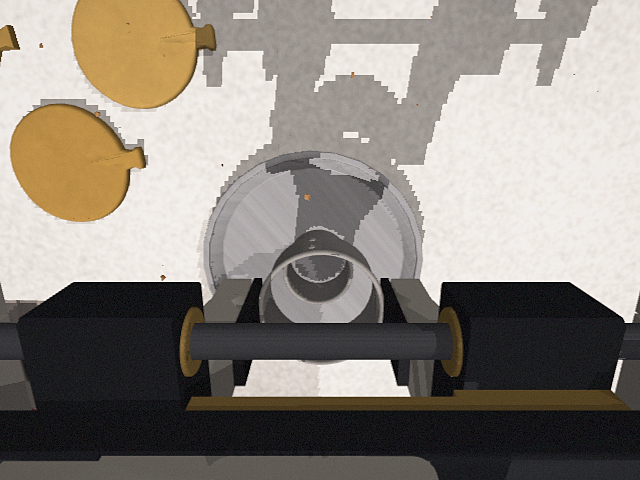

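```bash
python3 -m inch '[{"ax":0,"ay":0,"az":0,"dx":0,"dy":0,"dz":8,"fingers":20},{"ax":0,"ay":0,"az":0,"dx":0,"dy":0,"dz":15,"fingers":20},{"ax":0,"ay":0,"az":0,"dx":0,"dy":0,"dz":22,"fingers":20},{"ax":0,"ay":0,"az":0,"dx":0,"dy":0,"dz":28,"fingers":20}]'
python3 -m inch '[{"ax":0,"ay":0,"az":0,"dx":0,"dy":0,"dz":5,"fingers":20},{"ax":0,"ay":0,"az":0,"dx":0,"dy":0,"dz":10,"fingers":20},{"ax":0,"ay":0,"az":0,"dx":0,"dy":0,"dz":14,"fingers":20},{"ax":0,"ay":0,"az":0,"dx":0,"dy":0,"dz":14,"fingers":20}]'
python3 look.py w10
```

```text
clock: 13.12
tool_pos: [0.6039, -0.0921, 0.0306]
orientation: [180.0, -0.0, -90.0]
force: [1.3, 0.2, -0.3]
opening: 0.0507
clock: 13.62
tool_pos: [0.6041, -0.092, 0.017]
orientation: [-180.0, -0.0, -90.0]
force: [-0.5, -0.1, -0.5]
opening: 0.0507
13.62 [ 0.6041 -0.092   0.017 ] [-179.99   -0.    -89.99] [ 10.  26. -21.   0. -42. -10.] [-0.5 -0.1 -0.5] 0.0507
```

View pics/w10.png

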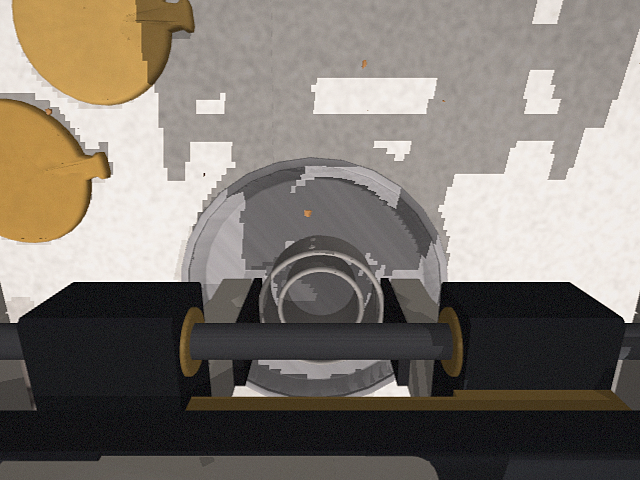

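S sits inside M, both centred at column 321. Releasing, lifting, and looking.

```bash
python3 -m inch '[{"ax":0,"ay":0,"az":0,"dx":0,"dy":0,"dz":0,"fingers":60},{"ax":0,"ay":0,"az":0,"dx":0,"dy":0,"dz":0,"fingers":76},{"ax":0,"ay":0,"az":0,"dx":0,"dy":0,"dz":0,"fingers":76},{"ax":0,"ay":0,"az":0,"dx":0,"dy":0,"dz":0,"fingers":76},{"ax":0,"ay":0,"az":0,"dx":0,"dy":0,"dz":-40,"fingers":76},{"ax":0,"ay":0,"az":0,"dx":0,"dy":0,"dz":-100,"fingers":76},{"ax":0,"ay":0,"az":0,"dx":0,"dy":0,"dz":-160,"fingers":76},{"ax":0,"ay":0,"az":0,"dx":0,"dy":0,"dz":-210,"fingers":76}]'
python3 look.py w11 cutter_m_center tray_floor
```

```text
clock: 14.68
tool_pos: [0.6041, -0.0921, 0.2299]
orientation: [-179.9, 0.0, -90.0]
force: [1.2, 0.9, -0.1]
opening: 0.0761
14.68 [ 0.6041 -0.0921  0.2299] [-179.89    0.    -89.99] [ 10.  14.  -8.   0. -68. -10.] [ 1.2  0.9 -0.1] 0.0761
cutter_m_center 0.6 [325. 201.  57.  55.] [ 0.6006 -0.0901] [ 0.8 -0.8 -0.8  0.7]
tray_floor 0.59 [320. 196. 126. 124.] [ 0.6051 -0.0915] [ 1.4  0.8 -1.4 -1.4]
```

View pics/w11.png

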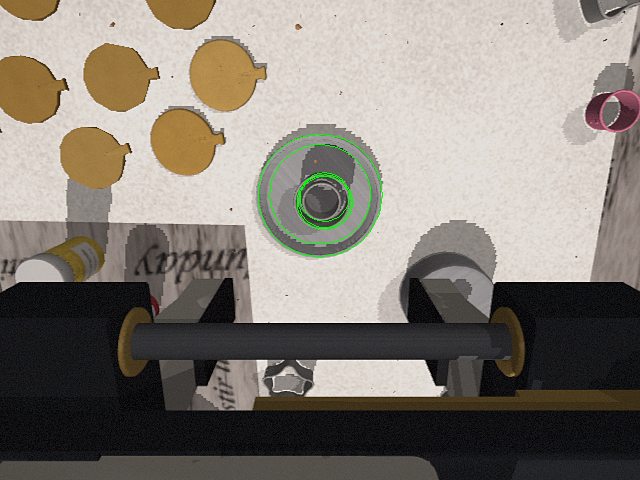

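M is placed. Now to L.

```bash
python3 -m inch '[{"ax":0,"ay":0,"az":0,"dx":-49,"dy":35,"dz":0,"fingers":87},{"ax":0,"ay":0,"az":0,"dx":-98,"dy":69,"dz":0,"fingers":87},{"ax":0,"ay":0,"az":0,"dx":-147,"dy":104,"dz":0,"fingers":87},{"ax":0,"ay":0,"az":0,"dx":-196,"dy":138,"dz":0,"fingers":87},{"ax":0,"ay":0,"az":0,"dx":-246,"dy":173,"dz":0,"fingers":87},{"ax":0,"ay":0,"az":0,"dx":-246,"dy":173,"dz":0,"fingers":87},{"ax":0,"ay":0,"az":0,"dx":-246,"dy":173,"dz":0,"fingers":87},{"ax":0,"ay":0,"az":0,"dx":-246,"dy":173,"dz":0,"fingers":87}]'
python3 look.py w12 cutter_l_center cover_knob
```

```text
clock: 15.82
tool_pos: [0.4313, 0.153, 0.2265]
orientation: [180.0, -0.0, -90.1]
force: [-0.9, -0.4, 0.8]
opening: 0.0869
15.82 [0.4313 0.153  0.2265] [ 1.7995e+02 -4.0000e-02 -9.0090e+01] [ 44.  -0. -25.  -0. -65. -44.] [-0.9 -0.4  0.8] 0.0869
cutter_l_center 0.77 [315. 208.  80.  78.] [0.4361 0.1606] [ 2.3  0.9 -2.2 -1.1]
cover_knob 0.77 [267.  50. 113.  97.] [0.4746 0.0359] [-0.5 -1.1  0.6 24.9]
```

View pics/w12.png

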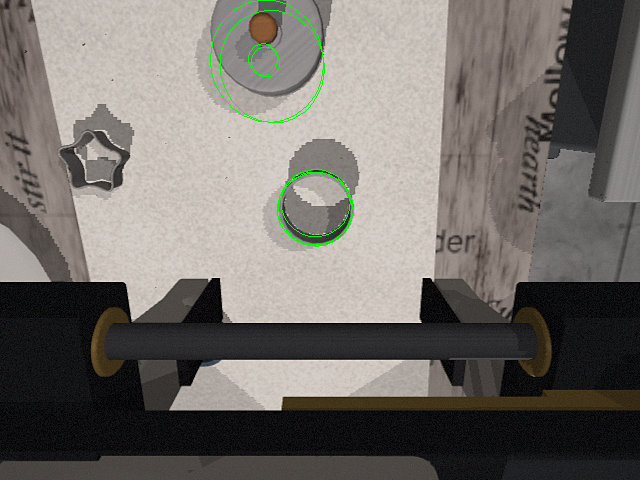

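```bash
python3 - <<'E'
from h import *
s=snapshot("wrist"); im=s['image'][:,:,::-1].copy()
print(fit([(s,[315.5,207.5,75,76])],"cutter_l_center",g=(.43,.155)))
im=cv2.resize(im[160:255,260:370],None,fx=6,fy=6,interpolation=cv2.INTER_CUBIC)
t="cutter_l_center"
for (x,y),c in [((.4352,.1585),(0,255,0))]:
    p=(model(s,t,x,y)-[260,160])*6
    cv2.polylines(im,[np.int32(p).reshape(-1,60,2)[k] for k in (0,2)],True,c,1)
cv2.imwrite('pics/w13.png',im)
E
```

```text
(array([0.4361612 , 0.16038362]), array([-0.28845503, -0.24146925,  0.28812796,  0.26942229]))
```

View pics/w13.png

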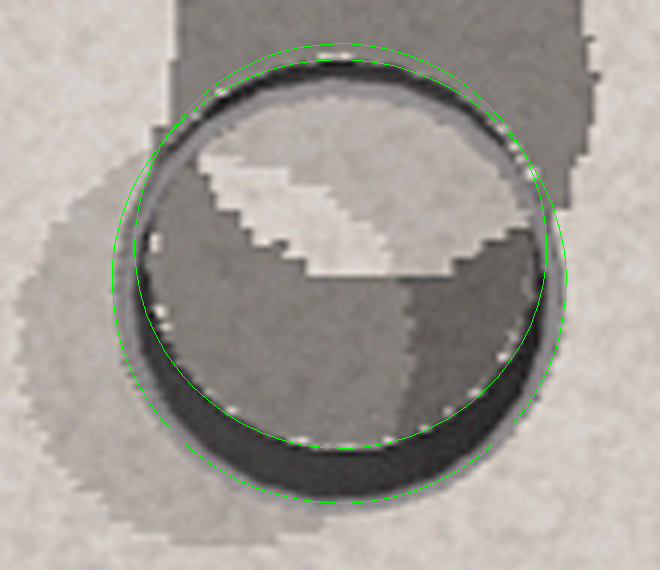

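```bash
python3 -m inch '[{"ax":0,"ay":0,"az":0,"dx":-5,"dy":-4,"dz":60,"fingers":87},{"ax":0,"ay":0,"az":0,"dx":-5,"dy":-4,"dz":120,"fingers":87},{"ax":0,"ay":0,"az":0,"dx":-5,"dy":-4,"dz":160,"fingers":87},{"ax":0,"ay":0,"az":0,"dx":-5,"dy":-4,"dz":170,"fingers":87},{"ax":0,"ay":0,"az":0,"dx":-5,"dy":-4,"dz":170,"fingers":87}]'
python3 look.py w14
```

```text
clock: 16.65
tool_pos: [0.4355, 0.1589, 0.0574]
orientation: [180.0, -0.0, -90.0]
force: [0.6, -0.2, 0.1]
opening: 0.0871
16.65 [0.4355 0.1589 0.0574] [ 1.7999e+02 -3.0000e-02 -9.0020e+01] [ 44.  12. -38.   0. -40. -45.] [ 0.6 -0.2  0.1] 0.0871
```

View pics/w14.png

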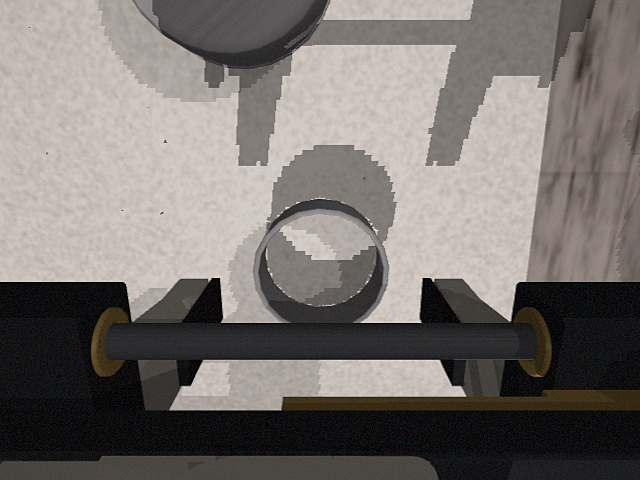

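L is centred between the jaws at column 321. Down and grip.

```bash
python3 -m inch '[{"ax":0,"ay":0,"az":0,"dx":0,"dy":0,"dz":20,"fingers":87},{"ax":0,"ay":0,"az":0,"dx":0,"dy":0,"dz":35,"fingers":87},{"ax":0,"ay":0,"az":0,"dx":0,"dy":0,"dz":41,"fingers":87},{"ax":0,"ay":0,"az":0,"dx":0,"dy":0,"dz":41,"fingers":87},{"ax":0,"ay":0,"az":0,"dx":0,"dy":0,"dz":41,"fingers":40},{"ax":0,"ay":0,"az":0,"dx":0,"dy":0,"dz":41,"fingers":40},{"ax":0,"ay":0,"az":0,"dx":0,"dy":0,"dz":41,"fingers":40},{"ax":0,"ay":0,"az":0,"dx":0,"dy":0,"dz":41,"fingers":40}]'
python3 -m inch '[{"ax":0,"ay":0,"az":0,"dx":0,"dy":0,"dz":0,"fingers":40},{"ax":0,"ay":0,"az":0,"dx":0,"dy":0,"dz":-20,"fingers":40},{"ax":0,"ay":0,"az":0,"dx":0,"dy":0,"dz":-60,"fingers":40},{"ax":0,"ay":0,"az":0,"dx":0,"dy":0,"dz":-104,"fingers":40},{"ax":0,"ay":0,"az":0,"dx":0,"dy":0,"dz":-104,"fingers":40},{"ax":0,"ay":0,"az":0,"dx":0,"dy":0,"dz":-104,"fingers":40}]'
python3 held.py cutter_l_center .016 w15
```

```text
clock: 17.7
tool_pos: [0.4352, 0.1592, 0.0165]
orientation: [-180.0, 0.0, -90.0]
force: [-2.2, 0.5, 6.6]
opening: 0.0664
clock: 18.45
tool_pos: [0.4346, 0.1588, 0.1197]
orientation: [180.0, 0.0, -90.0]
force: [-0.0, -0.3, -1.4]
opening: 0.0668
[0.4346 0.1588 0.1197]
```

View pics/w15.png

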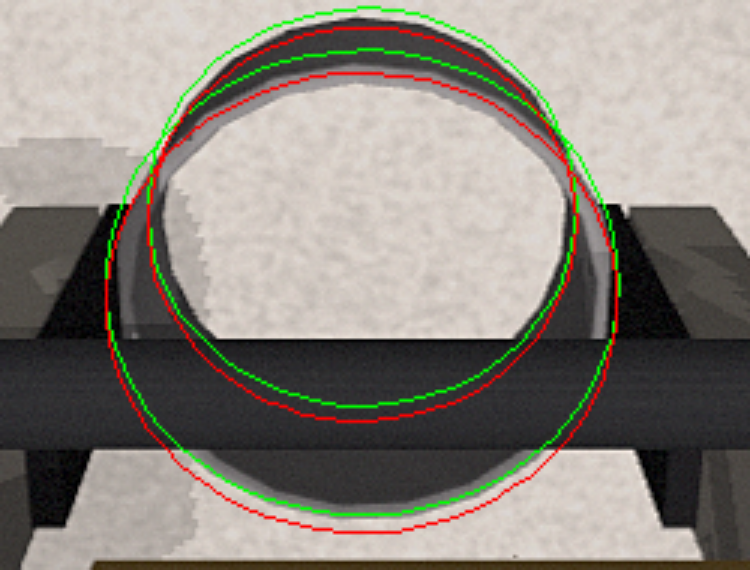

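```bash
python3 -m inch '[{"ax":0,"ay":0,"az":0,"dx":50,"dy":-34,"dz":0,"fingers":40},{"ax":0,"ay":0,"az":0,"dx":100,"dy":-68,"dz":0,"fingers":40},{"ax":0,"ay":0,"az":0,"dx":150,"dy":-102,"dz":0,"fingers":40},{"ax":0,"ay":0,"az":0,"dx":200,"dy":-136,"dz":0,"fingers":40},{"ax":0,"ay":0,"az":0,"dx":251,"dy":-169,"dz":0,"fingers":40},{"ax":0,"ay":0,"az":0,"dx":251,"dy":-169,"dz":30,"fingers":40},{"ax":0,"ay":0,"az":0,"dx":251,"dy":-169,"dz":60,"fingers":40},{"ax":0,"ay":0,"az":0,"dx":251,"dy":-169,"dz":60,"fingers":40}]'
python3 -m inch '[{"ax":0,"ay":0,"az":0,"dx":0,"dy":0,"dz":0,"fingers":40},{"ax":0,"ay":0,"az":0,"dx":0,"dy":0,"dz":0,"fingers":40}]'
python3 look.py w16
```

```text
clock: 19.5
tool_pos: [0.6011, -0.0926, 0.0561]
orientation: [179.6, -0.0, -90.1]
force: [-0.8, -0.4, 0.4]
opening: 0.0662
clock: 19.75
tool_pos: [0.6048, -0.0917, 0.0613]
orientation: [-179.9, 0.0, -90.0]
force: [0.3, 0.7, 0.1]
opening: 0.0662
19.75 [ 0.6048 -0.0917  0.0613] [-179.89    0.    -89.96] [ 10.  23. -19.   0. -48. -10.] [0.3 0.7 0.1] 0.0662
```

View pics/w16.png

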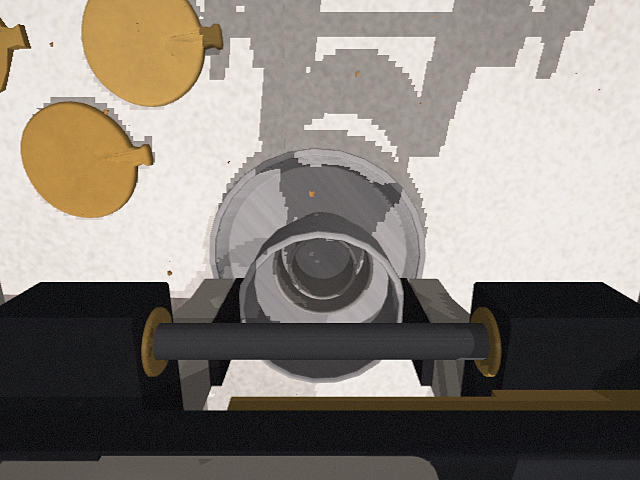

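L (col 322) is centred over M (col 322). Lowering slowly by 41.5 mm.

```bash
python3 -m inch '[{"ax":0,"ay":0,"az":0,"dx":0,"dy":0,"dz":6,"fingers":40},{"ax":0,"ay":0,"az":0,"dx":0,"dy":0,"dz":12,"fingers":40},{"ax":0,"ay":0,"az":0,"dx":0,"dy":0,"dz":18,"fingers":40},{"ax":0,"ay":0,"az":0,"dx":0,"dy":0,"dz":24,"fingers":40},{"ax":0,"ay":0,"az":0,"dx":0,"dy":0,"dz":28,"fingers":40},{"ax":0,"ay":0,"az":0,"dx":0,"dy":0,"dz":28,"fingers":40}]'
python3 -m inch '[{"ax":0,"ay":0,"az":0,"dx":0,"dy":0,"dz":6,"fingers":40},{"ax":0,"ay":0,"az":0,"dx":0,"dy":0,"dz":11,"fingers":40},{"ax":0,"ay":0,"az":0,"dx":0,"dy":0,"dz":13,"fingers":40},{"ax":0,"ay":0,"az":0,"dx":0,"dy":0,"dz":13,"fingers":40}]'
python3 look.py w17
```

```text
clock: 20.55
tool_pos: [0.6037, -0.0921, 0.0316]
orientation: [180.0, -0.0, -90.0]
force: [-0.3, -0.1, -0.1]
opening: 0.0663
clock: 21.05
tool_pos: [0.6039, -0.092, 0.0191]
orientation: [180.0, -0.0, -90.0]
force: [-0.4, 0.4, 1.0]
opening: 0.0665
21.05 [ 0.6039 -0.092   0.0191] [179.99  -0.   -89.99] [ 10.  26. -21.   0. -43. -10.] [-0.4  0.4  1. ] 0.0665
```

View pics/w17.png

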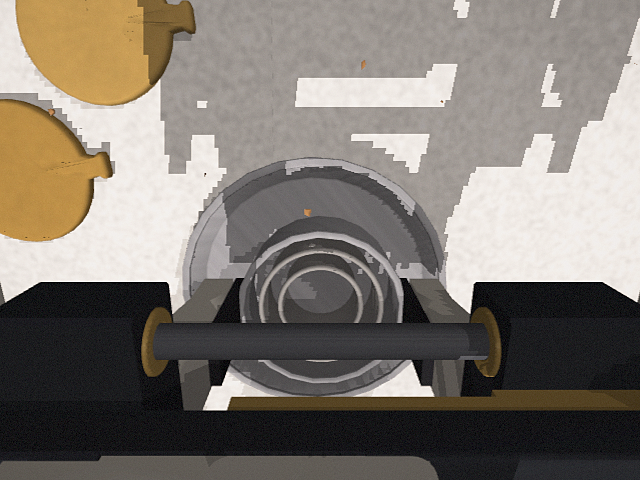

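All three are nested. Releasing and lifting.

```bash
python3 -m inch '[{"ax":0,"ay":0,"az":0,"dx":0,"dy":0,"dz":0.5,"fingers":75},{"ax":0,"ay":0,"az":0,"dx":0,"dy":0,"dz":0,"fingers":86},{"ax":0,"ay":0,"az":0,"dx":0,"dy":0,"dz":0,"fingers":86},{"ax":0,"ay":0,"az":0,"dx":0,"dy":0,"dz":0,"fingers":86},{"ax":0,"ay":0,"az":0,"dx":0,"dy":0,"dz":-40,"fingers":86},{"ax":0,"ay":0,"az":0,"dx":0,"dy":0,"dz":-100,"fingers":86},{"ax":0,"ay":0,"az":0,"dx":0,"dy":0,"dz":-160,"fingers":86},{"ax":0,"ay":0,"az":0,"dx":0,"dy":0,"dz":-209,"fingers":86}]'
python3 look.py w18 cutter_l_center tray_floor
```

```text
clock: 22.1
tool_pos: [0.6042, -0.0921, 0.2309]
orientation: [-179.9, 0.0, -90.0]
force: [1.3, 0.5, -0.2]
opening: 0.086
22.1 [ 0.6042 -0.0921  0.2309] [-1.7988e+02  1.0000e-02 -8.9990e+01] [ 10.  14.  -8.   0. -68. -10.] [ 1.3  0.5 -0.2] 0.086
cutter_l_center 0.78 [322. 201.  78.  77.] [ 0.6039 -0.0904] [ 1.4  0.5 -1.3 -0.6]
tray_floor 0.95 [322. 197. 126. 126.] [ 0.6039 -0.0913] [ 1.2  1.1 -1.2 -3.5]
```

View pics/w18.png

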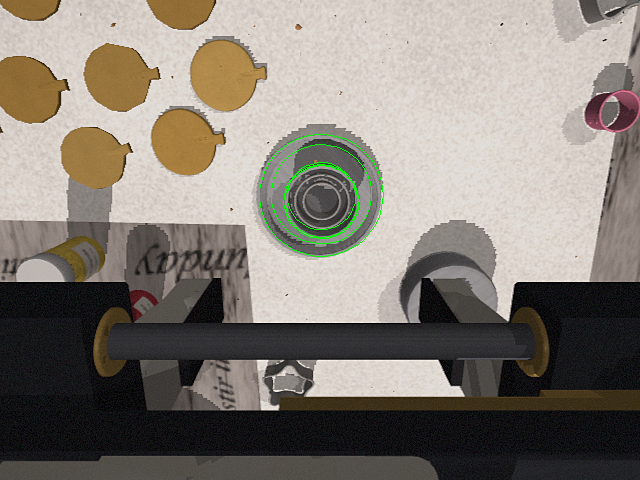

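Nested and centred. Now the cover.

```bash
python3 -m inch '[{"ax":0,"ay":0,"az":0,"dx":-36,"dy":43,"dz":0,"fingers":60},{"ax":0,"ay":0,"az":0,"dx":-72,"dy":86,"dz":0,"fingers":60},{"ax":0,"ay":0,"az":0,"dx":-107,"dy":129,"dz":0,"fingers":60},{"ax":0,"ay":0,"az":0,"dx":-107,"dy":129,"dz":0,"fingers":60},{"ax":0,"ay":0,"az":0,"dx":-107,"dy":129,"dz":0,"fingers":60}]'
python3 look.py w19 cover_knob
```

```text
clock: 22.88
tool_pos: [0.4749, 0.0152, 0.2278]
orientation: [180.0, -0.0, -89.9]
force: [-0.4, -1.1, -0.3]
opening: 0.0602
22.88 [0.4749 0.0152 0.2278] [180.    -0.   -89.94] [ 26.   1. -23.   0. -65. -26.] [-0.4 -1.1 -0.3] 0.0602
cover_knob 0.6 [321. 198.  97. 100.] [0.4748 0.0138] [-2.4 -1.5  2.4  3.2]
```

View pics/w19.png

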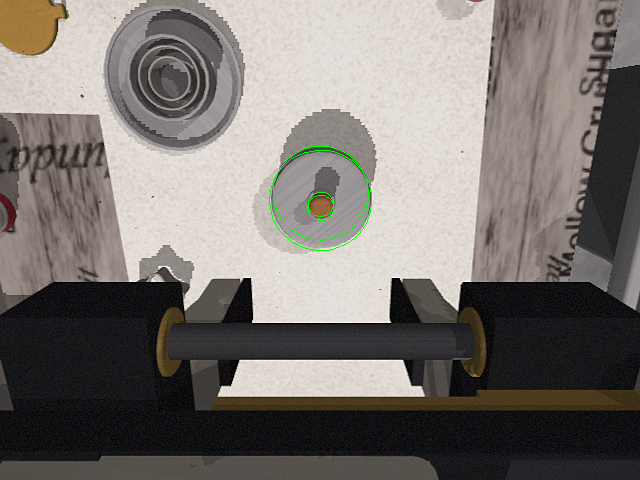

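```bash
python3 -m inch '[{"ax":0,"ay":0,"az":0,"dx":0,"dy":0,"dz":60,"fingers":50},{"ax":0,"ay":0,"az":0,"dx":0,"dy":0,"dz":120,"fingers":50},{"ax":0,"ay":0,"az":0,"dx":0,"dy":0,"dz":160,"fingers":50},{"ax":0,"ay":0,"az":0,"dx":0,"dy":0,"dz":180,"fingers":50},{"ax":0,"ay":0,"az":0,"dx":0,"dy":0,"dz":186,"fingers":50},{"ax":0,"ay":0,"az":0,"dx":0,"dy":0,"dz":186,"fingers":50},{"ax":0,"ay":0,"az":0,"dx":0,"dy":0,"dz":186,"fingers":50}]'
python3 -m inch '[{"ax":0,"ay":0,"az":0,"dx":0,"dy":0,"dz":0,"fingers":5},{"ax":0,"ay":0,"az":0,"dx":0,"dy":0,"dz":0,"fingers":5},{"ax":0,"ay":0,"az":0,"dx":0,"dy":0,"dz":0,"fingers":5},{"ax":0,"ay":0,"az":0,"dx":0,"dy":0,"dz":0,"fingers":5},{"ax":0,"ay":0,"az":0,"dx":0,"dy":0,"dz":0,"fingers":5}]'
python3 -m inch '[{"ax":0,"ay":0,"az":0,"dx":0,"dy":0,"dz":-20,"fingers":5},{"ax":0,"ay":0,"az":0,"dx":0,"dy":0,"dz":-50,"fingers":5},{"ax":0,"ay":0,"az":0,"dx":0,"dy":0,"dz":-80,"fingers":5},{"ax":0,"ay":0,"az":0,"dx":0,"dy":0,"dz":-80,"fingers":5},{"ax":0,"ay":0,"az":0,"dx":0,"dy":0,"dz":-80,"fingers":5}]'
python3 - <<'E'
from h import *
o=get_obs(); p=o['tool_pos']; s=snapshot("wrist"); im=s['image'][:,:,::-1].copy()
for dy,c in [(0,(0,255,0)),(.003,(0,0,255))]:
    cv2.polylines(im,[np.int32(model(s,"cover_knob",p[0],p[1]+dy,p[2]-.0415)).reshape(-1,60,2)[k] for k in (0,1,3)],True,c,1)
cv2.imwrite('pics/w20.png',im)
s=snapshot("side"); cv2.imwrite('pics/s20.png',cv2.resize(s['image'][150:330,200:440,::-1],None,fx=3,fy=3))
E
```

```text
clock: 23.85
tool_pos: [0.4758, 0.0151, 0.0429]
orientation: [-179.9, 0.0, -90.0]
force: [-0.2, 1.3, 0.3]
opening: 0.0499
clock: 24.48
tool_pos: [0.475, 0.0151, 0.0423]
orientation: [-180.0, 0.0, -90.0]
force: [-1.7, 0.9, 4.1]
opening: 0.0196
clock: 25.1
tool_pos: [0.4745, 0.0149, 0.1215]
orientation: [180.0, 0.0, -90.0]
force: [-0.5, -1.0, -1.0]
opening: 0.0197
```

View pics/w20.png

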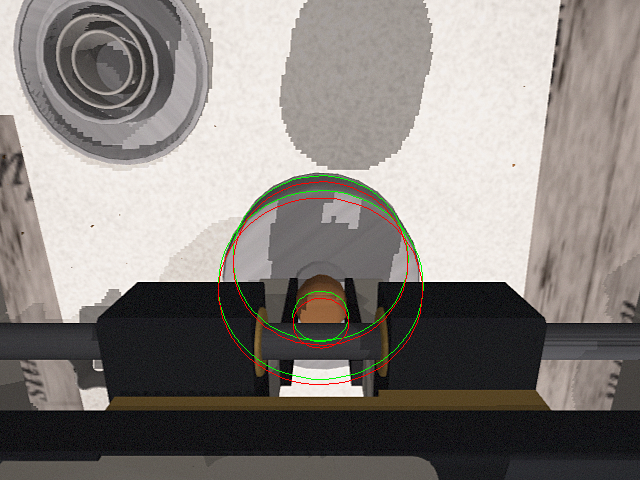

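View pics/s20.png

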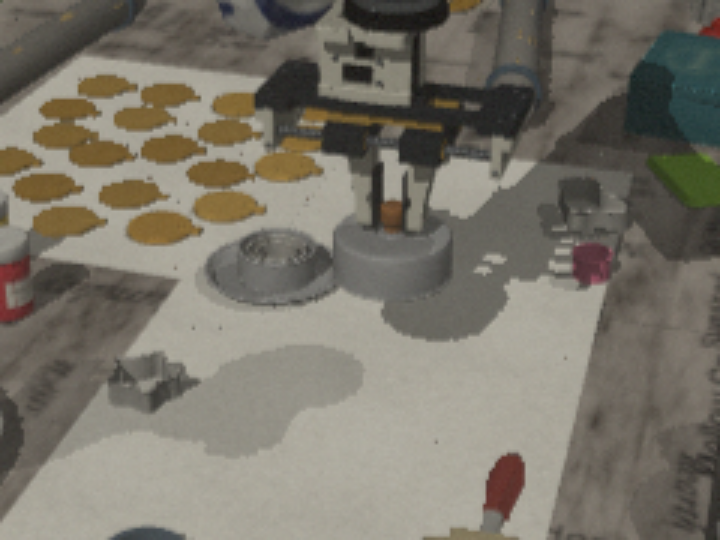

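The cover hangs upright. Carrying it over the tray and descending to just above the nest.

```bash
python3 -m inch '[{"ax":0,"ay":0,"az":0,"dx":27,"dy":-33,"dz":0,"fingers":5},{"ax":0,"ay":0,"az":0,"dx":53,"dy":-65,"dz":0,"fingers":5},{"ax":0,"ay":0,"az":0,"dx":80,"dy":-98,"dz":0,"fingers":5},{"ax":0,"ay":0,"az":0,"dx":106,"dy":-129.5,"dz":0,"fingers":5},{"ax":0,"ay":0,"az":0,"dx":106,"dy":-129.5,"dz":15,"fingers":5},{"ax":0,"ay":0,"az":0,"dx":106,"dy":-129.5,"dz":30,"fingers":5},{"ax":0,"ay":0,"az":0,"dx":106,"dy":-129.5,"dz":35,"fingers":5},{"ax":0,"ay":0,"az":0,"dx":106,"dy":-129.5,"dz":35,"fingers":5}]'
python3 - <<'E'
from h import *
o=get_obs(); p=o['tool_pos'];print(p.round(4) if hasattr(p,'round') else p); s=snapshot("wrist"); im=s['image'][:,:,::-1].copy()
for t,x,y,z,c in [("cover_knob",p[0],p[1],p[2]-.0415,(0,255,0)),("tray_floor",.6045,-.091,0,(0,0,255))]:
    cv2.polylines(im,list(np.int32(model(s,t,x,y,z)).reshape(-1,60,2)),True,c,1)
cv2.imwrite('pics/w21.png',im)
s=snapshot("scene"); im=s['image'][:,:,::-1]; cv2.imwrite('pics/s21.png',cv2.resize(im[180:340,320:520],None,fx=4,fy=3.75)[:600])
E
```

```text
clock: 26.2
tool_pos: [0.6038, -0.0905, 0.0866]
orientation: [179.9, -0.0, -89.9]
force: [-0.3, 0.6, -0.5]
opening: 0.0197
[ 0.6038 -0.0905  0.0866]
```

View pics/w21.png

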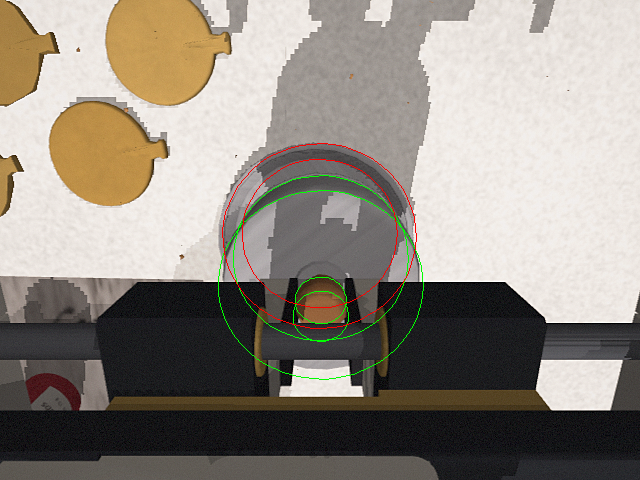

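View pics/s21.png

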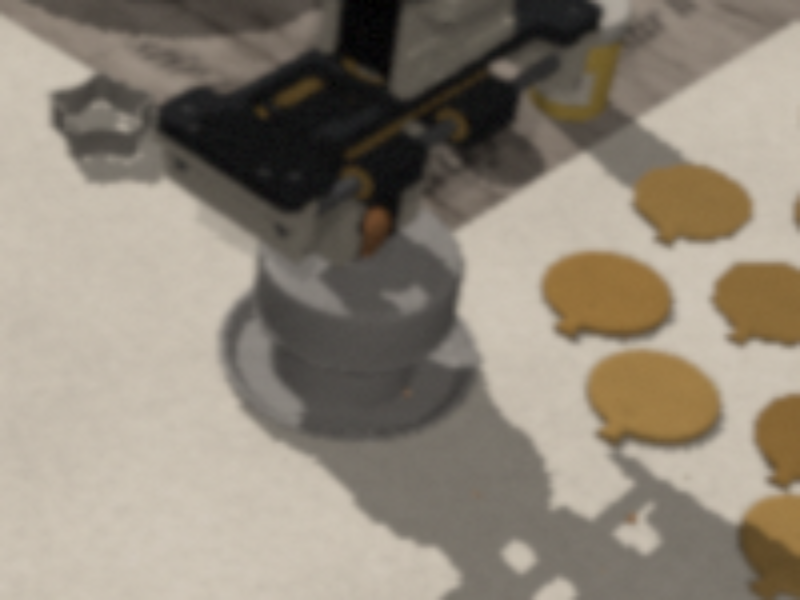

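```bash
python3 -m inch '[{"ax":0,"ay":0,"az":0,"dx":0,"dy":0,"dz":6,"fingers":5},{"ax":0,"ay":0,"az":0,"dx":0,"dy":0,"dz":12,"fingers":5},{"ax":0,"ay":0,"az":0,"dx":0,"dy":0,"dz":18,"fingers":5},{"ax":0,"ay":0,"az":0,"dx":0,"dy":0,"dz":24,"fingers":5},{"ax":0,"ay":0,"az":0,"dx":0,"dy":0,"dz":29,"fingers":5},{"ax":0,"ay":0,"az":0,"dx":0,"dy":0,"dz":33,"fingers":5},{"ax":0,"ay":0,"az":0,"dx":0,"dy":0,"dz":33,"fingers":5}]'
python3 -m inch '[{"ax":0,"ay":0,"az":0,"dx":0,"dy":0,"dz":3,"fingers":5},{"ax":0,"ay":0,"az":0,"dx":0,"dy":0,"dz":6,"fingers":5},{"ax":0,"ay":0,"az":0,"dx":0,"dy":0,"dz":8,"fingers":5},{"ax":0,"ay":0,"az":0,"dx":0,"dy":0,"dz":9,"fingers":5},{"ax":0,"ay":0,"az":0,"dx":0,"dy":0,"dz":9,"fingers":5}]'
python3 - <<'E'
from h import *
s=snapshot("side"); im=s['image'][:,:,::-1].copy()
cv2.imwrite('pics/s22.png',cv2.resize(im[190:280,230:350],None,fx=6,fy=6,interpolation=cv2.INTER_CUBIC))
s=snapshot("scene"); im=s['image'][:,:,::-1]; cv2.imwrite('pics/s22b.png',cv2.resize(im[180:340,320:520],None,fx=4,fy=3.75,interpolation=cv2.INTER_CUBIC))
E
```

```text
clock: 27.18
tool_pos: [0.6043, -0.0911, 0.0536]
orientation: [180.0, -0.0, -90.0]
force: [0.1, -0.0, -0.7]
opening: 0.0201
clock: 27.8
tool_pos: [0.6045, -0.091, 0.045]
orientation: [180.0, -0.0, -90.0]
force: [-1.0, 0.1, 0.4]
opening: 0.0199
```

View pics/s22.png

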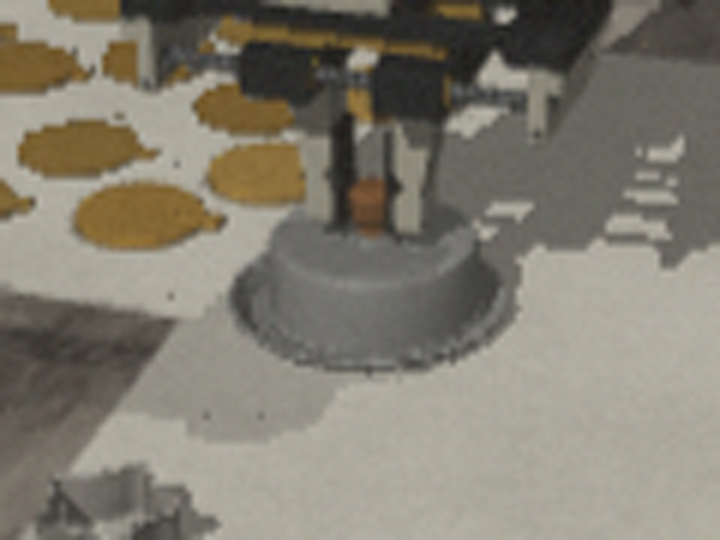

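View pics/s22b.png

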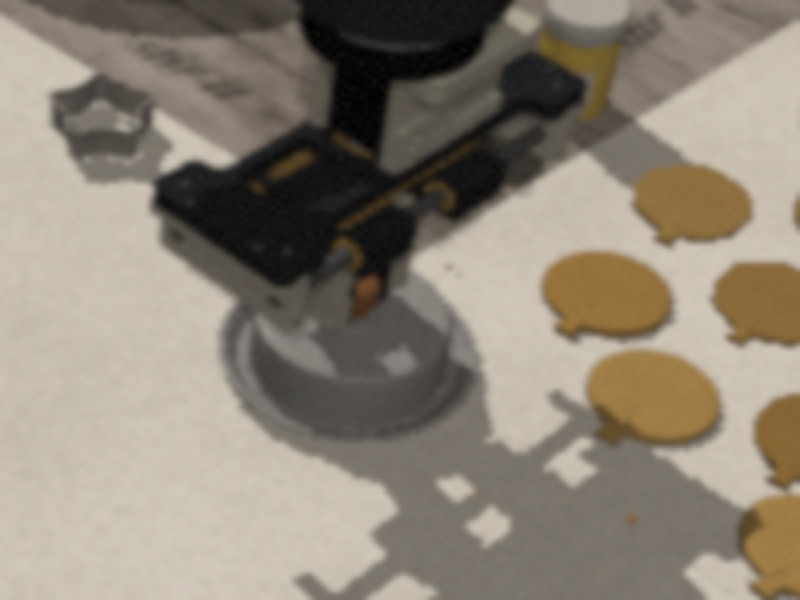

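The cover is within the rim and the height matches (TCP 0.045 against 0.0448 expected). Releasing and lifting.

```bash
python3 -m inch '[{"ax":0,"ay":0,"az":0,"dx":0,"dy":0,"dz":0,"fingers":40},{"ax":0,"ay":0,"az":0,"dx":0,"dy":0,"dz":0,"fingers":60},{"ax":0,"ay":0,"az":0,"dx":0,"dy":0,"dz":0,"fingers":60},{"ax":0,"ay":0,"az":0,"dx":0,"dy":0,"dz":-30,"fingers":60},{"ax":0,"ay":0,"az":0,"dx":0,"dy":0,"dz":-80,"fingers":60},{"ax":0,"ay":0,"az":0,"dx":0,"dy":0,"dz":-140,"fingers":60},{"ax":0,"ay":0,"az":0,"dx":0,"dy":0,"dz":-182,"fingers":60},{"ax":0,"ay":0,"az":0,"dx":0,"dy":0,"dz":-182,"fingers":60}]'
python3 look.py w23 tray_floor
python3 - <<'E'
from h import *
s=snapshot("wrist"); im=s['image'][:,:,::-1].copy()
for t,z,c in [("cover_knob",.0025,(0,255,0)),("tray_floor",0,(0,0,255))]:
    cv2.polylines(im,list(np.int32(model(s,t,.6045,-.091,z)).reshape(-1,60,2)),True,c,1)
cv2.imwrite('pics/w24.png',cv2.resize(im[110:290,220:420],None,fx=3,fy=3))
S=[]
for n in ("scene","side"):
    s=snapshot(n); d=trace("cover_knob",n)[:1]
    for q in d: 
        b=[float(v) for v in q['bbox']]; print(n,np.round(q['score'],2),fit([(s,b)],"cover_knob",.0025,(.6,-.09)))
    for t in ("star_cutter","bell_cutter","thickness_ring"):
        print(t,[(round(q['score'],2),np.round(q['bbox'])) for q in trace(t,n)[:1]])
    im=s['image'][:,:,::-1].copy()
    cv2.imwrite(f'pics/end_{n}.png',im)
    if n=="side": cv2.imwrite('pics/s24.png',cv2.resize(im[190:280,230:350],None,fx=6,fy=6,interpolation=cv2.INTER_CUBIC))
E
```

```text
clock: 28.9
tool_pos: [0.6065, -0.091, 0.2316]
orientation: [-179.6, 0.0, -90.0]
force: [-0.4, 0.7, -0.5]
opening: 0.0603
28.9 [ 0.6065 -0.091   0.2316] [-1.7956e+02  2.0000e-02 -8.9980e+01] [ 10.  14.  -7.   0. -68. -10.] [-0.4  0.7 -0.5] 0.0603
tray_floor 0.94 [325. 194. 124. 125.] [ 0.6044 -0.0919] [ 0.5  1.1 -0.5 -2.3]
scene 0.91 (array([ 0.603458  , -0.09511433]), array([ 0.93210979, -4.3036674 , -0.87672092,  2.21987684]))
star_cutter [(0.73, array([347., 210.,  28.,  24.]))]
bell_cutter [(0.98, array([390., 423.,  57.,  46.]))]
thickness_ring [(0.72, array([265., 190.,  27.,  19.]))]
side 0.97 (array([ 0.60081189, -0.08927025]), array([-1.08096197, -0.18456224,  1.11943041,  0.07070587]))
star_cutter []
bell_cutter [(0.74, array([399., 218.,  24.,  19.]))]
thickness_ring [(0.96, array([248., 338.,  31.,  26.]))]
```

View pics/w24.png

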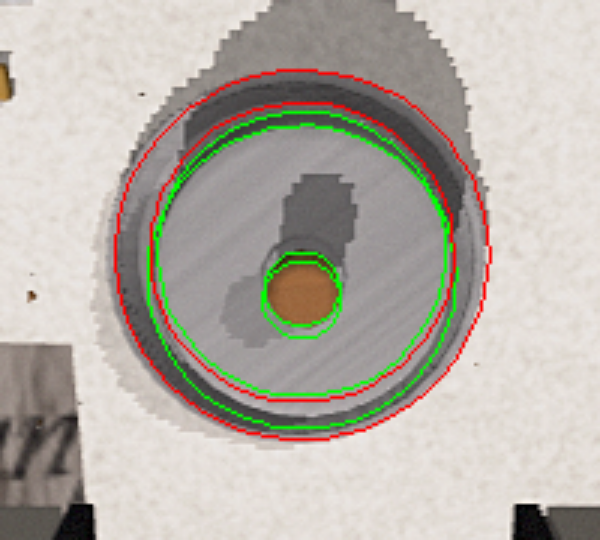

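View pics/s24.png

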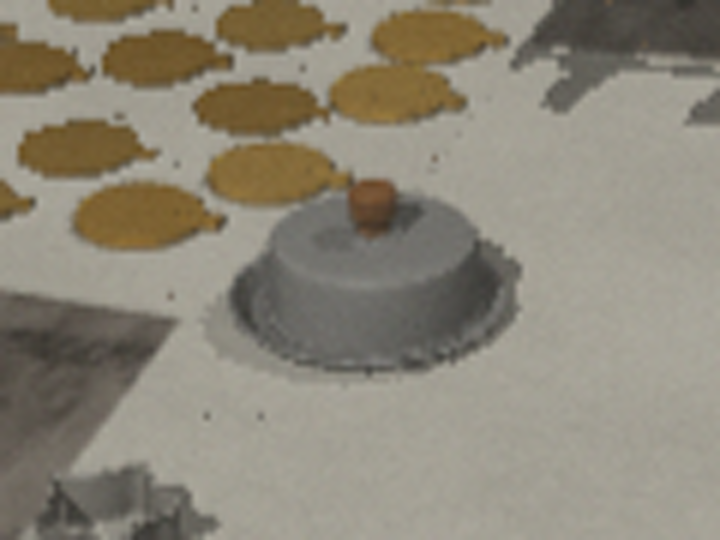

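View pics/end_scene.png

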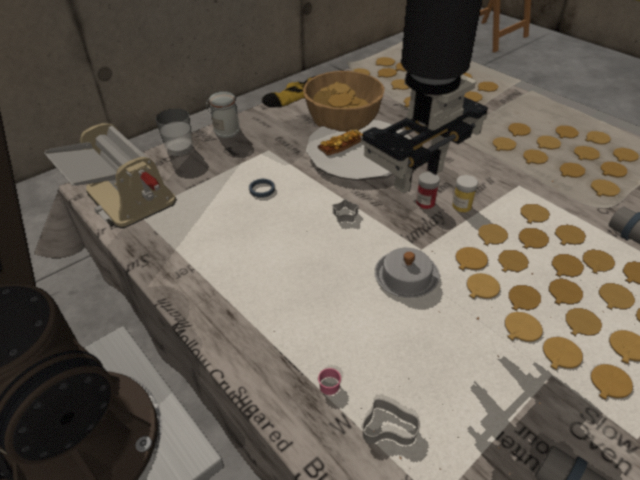

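The cover stands level and inside the rim, and the bystanders are where they were. Letting it settle, then handing in.

```bash
python3 -m inch '[{"ax":0,"ay":0,"az":0,"dx":0,"dy":0,"dz":0,"fingers":60},{"ax":0,"ay":0,"az":0,"dx":0,"dy":0,"dz":0,"fingers":60},{"ax":0,"ay":0,"az":0,"dx":0,"dy":0,"dz":0,"fingers":60},{"ax":0,"ay":0,"az":0,"dx":0,"dy":0,"dz":0,"fingers":60}]'
python3 -c "
from plant import *
print(close_job())"
```

```text
clock: 30.05
tool_pos: [0.6045, -0.091, 0.2271]
orientation: [-180.0, 0.0, -90.0]
force: [0.0, -0.5, -0.5]
opening: 0.0598
the job is handed in; nothing more can be done
None
```

The three plain cutters are nested upright in the middle of the tray, smallest innermost, and the cover is on over them inside the rim. I handed the job in at about 30 s of the 96 s allowed; it gave no verdict.

I set the smallest cutter down first, then lowered the middle one over it and the largest over both. I then lifted the cover by its knob and set it over the three.

**Last checks:**
- **Nest:** the wrist picture before the cover went on showed all three rings upright and nested. The largest fitted at about 1 mm from the tray's centre.
- **Cover:** it was released at TCP z = 0.045, against 0.0448 expected for resting on the floor, with almost no force. It looks level and inside the rim in every view.
- **Disagreement:** the bounding-box fits of the seated cover from the scene and side cameras differ by up to 6 mm. Each is about 4 mm from the tray centre I used, (0.6045, -0.091). I put this down to rough masks, because the close wrist overlay agreed to about 2 mm.
- **Bystanders:** the bell cutter and grey-blue ring fitted within a few pixels of their starting places. The star cutter was confirmed only in the scene view, because the side-camera network missed it. The pink ring was not touched.

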